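Clip the red-lidded jar into the bench carousel, turn it to the front and hold

ROBOT

A 6-joint arm with a two-finger parallel gripper is mounted at the origin on a cart in front of the work surface, level with it; the furniture and walls round the work are solid. World frame = base frame: x ahead of the robot, y to its left, z up, the work surface at z = 0. Lengths are in m, angles in rad, forces in N, time in s.
With the tool pointing down it reaches from about 0.35 to 0.95 m from the base axis. Payload 17.4 kg.
Tool frame: the origin (TCP) lies between the finger pads, 19 mm behind the fingertips; this is the grasp point; z points along the fingers, y is the direction in which the jaws open and shut (so a half turn about z gives the same grasp; the last joint's range is limited). The gripper opens to 93 mm and grips with 3 to 60 N. Pads are 15 mm wide; open, the fingers measure 128 mm over their backs; the gripper's body (75 mm by 188 mm) begins 65 mm behind the grasp point.
Start: joints at [1.288, 0.116, 1.442, -0, 1.584, -0.038], TCP at [0.164, 0.655, 0.237] pointing down, gripper open.
Joint ranges: [-2.83, 2.83], [-0.83, 2.19], [0.07, 2.5], [-1.14, 4.28], [0.01, 3], [-2.97, 2.97]. Speed limits (rad/s): [1.89, 1.89, 2.22, 3.14, 3.14, 3.14].

INTERFACE

Orientations are given as a unit quaternion [w, x, y, z].
In Python, from rig import robot gives the robot as it stands.
- The arm moves only by the shell command python3 -m crank 'ROWS' [FORCE]. ROWS is a JSON object of lists of equal length, an entry for each row: "rotation": the turn, a rotation vector about the tool's x, y, z in rad, a list of three; "offset": the shift along the tool's x, y, z in m, a list of three; "grip": the closure in counts, from 0 (fully open) to 255 (shut). A call has 1 to 12 rows; each row is the pose to reach, as a shift and turn from the pose measured when the call began, along the tool's axes at that moment; what a row does not reach only later rows make up. A row lasts 1/10 s, in which the tool goes at most 50 mm and 8.59 degrees, less where a joint would pass 70% of its speed; a pose out of reach is approached as far as the arm can. A call with a gripper value outside its range is refused whole. The fingers move at their own pace and stop on an object; FORCE is the grip in N (left out, the last holds). Time passes only in rows, so rows that repeat a pose let the fingers close. It gives the time, the measured TCP pose, the force and the opening at its end, in the units of the state.
- robot.get_state(): the state, without advancing time (a new reading comes with each control period).
- robot.capture(name): name is "scene" or "top"; returns a dict with "image" (384x512x3 uint8, red, green, blue), "depth" (384x512 float32, m along the optical axis (not along the pixel's ray), 0 where there is no reading), "camera_matrix" (3x3 intrinsics, pixels), "R" (3x3) and "t" (3): a world point X has camera coordinates R X + t. Camera axes: x right, y down, z forward; pixel columns grow to the right and rows downward; lengths in m; the calibration is good to about 2 mm. A picture is of the moment at which its call begins.
- robot.sign_off(): hands the job in, once; it reports no verdict.
The state is a dict: "time_s": time; "joints": joint angles; "qvel": joint speeds; "joint_efforts": joint torques, N m; "tool_pos": TCP position; "orientation": TCP orientation; "wrist_force": force on the tool from outside, world axes, zero at the start; "moment": the same for the moment, N m; "finger_gap": finger opening in m.
Only numpy, scipy, OpenCV 4.12 (cv2) and the standard library are available. Lean on these libraries where they do the work, as an engineer would, in place of code of your own. Each camera call takes 0.05 s, during which the arm holds its last target. There are 200 camera calls.

TASK

Put the red-lidded screw jar into the empty holder of the bench carousel and push it down between its spring clips until you feel it bottom out, fully home and upright. Turn the carousel until that jar stands at the front, in line with the yellow arrow on the base, and finish while gripping the carousel's T-handle and holding it still, so that it cannot swing round while I unscrew the red lid. Leave the duct tape, the cutting discs and the yellow tape measure where they are.

Things in the scene. Friction and masses are not known exactly. Their poses are not given: they have to be found in the camera images.
- marked_jar: the loose glass jar of screws with a ribbed red lid, on the bench left or right of the carousel; origin at the centre of its underside, z up. Glass 62 mm in diameter, straight from 13 to 66 mm above the underside (tapered below to 49 mm); lid 58 mm in diameter, from 74 to 92 mm. Weighs 0.2 to 0.42 kg. Grip it with the fingertips at least 34 mm above the underside, clear of the holder's clips
- holder (a point): centre of the floor of the carousel's empty holder, where the centre of the jar's underside belongs; turns with the carousel. 34 mm above the bench, 105 mm from the carousel's axis; z up, x points to the axis. The holder is a black ring, 68 mm inside diameter and 9 mm high, with a steel spring clip on its +y and on its -y side
- clip_bump (a point): the bump of the spring clip on the holder's +y side, 20 mm above its floor; the clips reach 33 mm above the floor. The two bumps stand 57 mm apart and yield outward as the jar is pushed down between them (3 to 10 N), then grip it; when the jar meets the floor the push rises sharply
- handle_grip (a point): centre of the carousel's T-handle, on its axis, 196 mm above the bench: a level black bar with red ends, 90 mm long (this point's y), 18 mm thick (its x) and 22 mm high, on a column 16 mm in diameter (a 26 mm collar under the bar). Turns with the carousel; x has the heading of holder's x, so it equals the base's x when the holder is at the arrow
- carousel_handle: the T-handle itself; same point and axes as handle_grip
- carousel (a joint): turn of the platter on its base (rad), counter-clockwise from above positive; 0 or 6.283: empty holder at the arrow. Starts from 0.9 to 5.38, turns freely either way with slight drag (0.04 N m). The platter is 300 mm in diameter, its top 34 mm above the bench; it also carries three beige-lidded jars and a brown tin, every 72 degrees, fixed, up to 139 mm above the bench
- carousel_base: the steel base, screwed to the bench, 200 mm in diameter; origin on the carousel's axis at bench height. Its -x axis is the carousel's front: a tongue with a yellow arrow stands out there to 213 mm from the axis. Its position and its heading (up to 0.5 rad off facing the robot) vary
- front_mark (a point): fixed point of the base at the front, in line with the arrow: 105 mm from the axis, 34 mm above the bench. The jar's underside centre belongs here at the end
- duct_tape: roll of grey duct tape lying on the bench, 92 mm in diameter, 48 mm high; origin at the centre of its underside. Leave alone
- disc_pack: round pack of cutting discs, 115 mm in diameter, 12 mm high; origin at the centre of its underside. Leave alone
- yellow_tape_measure: yellow and black tape measure standing on the bench, 34 x 87 x 64 mm; origin at the centre of its underside. Leave alone

How it is judged:
On the way, in this order (a step that is already met when the one before it is completed fails the run):
1. the jar stands fully home and upright in the empty holder, let go (horizontal distance between marked_jar and holder below 0.006 m and z of marked_jar in the frame of holder below 0.004 m and angle between marked_jar's own z axis and vertical below 0.08 rad and contact force between the fingers and marked_jar below 0.2 N), for 0.2 s.
2. the jar is at the arrow and the handle is gripped (horizontal distance between marked_jar and front_mark below 0.012 m and contact force between the fingers and carousel_handle above 4 N), for 0.2 s.
At the end, for the whole second after the job is handed in: Jar within 4 mm of the holder's floor and 6 mm of its centre, upright within 4.5 degrees, within 12 mm of the front mark at the arrow; carousel still (under 0.05 rad/s); fingers grip the T-handle with over 4 N, TCP within 35 mm of the bar's centre (all of step 2 and horizontal distance between marked_jar and holder below 0.006 m and z of marked_jar in the frame of holder below 0.004 m and angle between marked_jar's own z axis and vertical below 0.08 rad and velocity of joint carousel between -0.05 and 0.05 rad/s and distance between the grasp point and handle_grip below 0.035 m); the arm keeps its last pose, push and grip.
It fails at once if the duct tape, disc pack or yellow tape measure is moved more than 2 cm (distance of any of duct_tape, disc_pack, yellow_tape_measure from where it was at the start of the episode above 0.02 m).
It fails at once if the glass jar is tipped over (angle between marked_jar's own z axis and vertical above 0.7 rad).
It also fails if it takes over 72 s, if anything falls off the work surface, if the arm or the gripper's body presses on something with over 40 N, if the wrist force passes 120 N, or if a joint passes its speed limit or range.

## Working session

There is one attempt and no reset: what is moved stays moved. The work goes in short steps, Python scripts to look and compute and a shell command to move; the robot and the scene stay as the last step left them, time stands still between calls to the robot, and variables do not carry over. Pictures are saved under pics/ and viewed, about 8 in all and at most 12, crops included, and the job is handed in when it is done.

```bash
ls; mkdir -p pics; python3 - <<'E'
from rig import robot
import cv2,numpy as np,pickle
s=robot.get_state();print(s)
for n in("scene","top"):
    c=robot.capture(n);pickle.dump(c,open(n+".pkl","wb"));cv2.imwrite(f"pics/{n}0.png",c["image"][:,:,::-1])
    print(c["camera_matrix"],c["R"],c["t"],-c["R"].T@c["t"])
E
```

```text
pics
{'time_s': 0.0, 'joints': array([ 1.28819712e+00,  1.16485609e-01,  1.44228029e+00,  2.74898003e-06,
        1.58400231e+00, -3.77930074e-02]), 'qvel': array([-0.00133931,  0.0010272 , -0.00081731,  0.00075156,  0.00034751,
        0.00051042]), 'joint_efforts': array([-4.39734040e-04, -7.21257377e+01, -6.22609019e+01,  7.79350963e-02,
        2.37291888e-02, -7.48254843e-05]), 'tool_pos': array([0.16354904, 0.65469142, 0.2366961 ]), 'orientation': array([-9.51141487e-05,  1.22097638e-01,  9.92517920e-01, -5.80031859e-04]), 'wrist_force': array([ 0.01108902,  0.69581861, -0.09965661]), 'moment': array([ 0.00640298,  0.08947515, -0.00594933]), 'finger_gap': 0.0927675464890559}
[[359.26461202   0.         256.74357839]
 [  0.         359.26461202 185.56313151]
 [  0.           0.           1.        ]] [[ 0.46048419 -0.88755129  0.01438824]
 [-0.68820599 -0.36720255 -0.62572741]
 [ 0.56064857  0.27823551 -0.77990908]] [-0.28556664  0.49615319  0.79763744] [ 0.02576023 -0.29319738  0.93665014]
[[385.36802966   0.         252.05504129]
 [  0.         385.36802966 193.09782518]
 [  0.           0.           1.        ]] [[ 0.02192738 -0.99956304  0.0198223 ]
 [-0.99219113 -0.02419214 -0.12235809]
 [ 0.12278417 -0.01698452 -0.99228805]] [-0.04850732  0.60185053  1.20935899] [ 0.44972425 -0.0133857   1.27463529]
```

View pics/scene0.png

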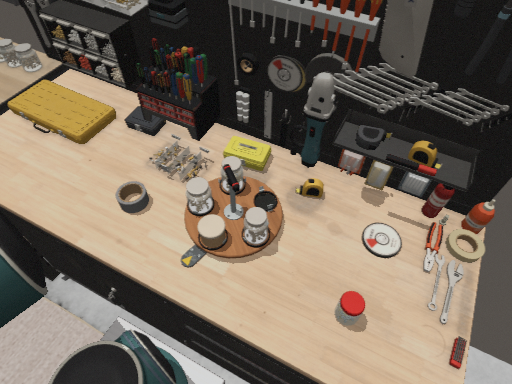

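View pics/top0.png

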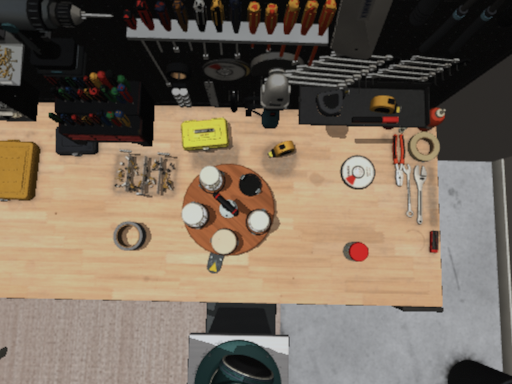

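The scene view shows the carousel centred at about (233,212), with the empty black holder at (265,201), the arrow tongue at (193,255) and the red lid at (351,303). In the top view the carousel is at (228,208), the holder at (250,184), the arrow at (213,267) and the lid at (358,251).

```bash
cat >h.py <<'E'
import cv2,numpy as np
from scipy.optimize import least_squares
def ray(c,px,z):
    px=np.atleast_2d(px).astype(float);K=c["camera_matrix"];R=c["R"];o=-R.T@c["t"]
    d=np.c_[(px[:,0]-K[0,2])/K[0,0],(px[:,1]-K[1,2])/K[1,1],np.ones(len(px))]@R
    return o+d*((z-o[2])/d[:,2])[:,None]
def proj(c,X):
    p=np.atleast_2d(X)@c["R"].T+c["t"];p=p@c["camera_matrix"].T
    return p[:,:2]/p[:,2:]
def hsv(c): return cv2.cvtColor(c["image"],cv2.COLOR_RGB2HSV).astype(int)
def near(c,X,r):
    u=proj(c,X)[0];yy,xx=np.mgrid[:384,:512];return (xx-u[0])**2+(yy-u[1])**2<r*r
def blob(m):
    n,l,s,ce=cv2.connectedComponentsWithStats(m.astype(np.uint8));i=1+np.argmax(s[1:,4]);return l==i,ce[i],s[i,4]
def circ(P,r,x0):
    f=least_squares(lambda q:np.hypot(P[:,0]-q[0],P[:,1]-q[1])-(r or q[2]),[*x0,r or .03],loss="soft_l1",f_scale=.002)
    return f.x
def edge(m):
    k=max(cv2.findContours(m.astype(np.uint8),cv2.RETR_EXTERNAL,cv2.CHAIN_APPROX_NONE)[0],key=len)[:,0,:];return k
E
python3 - <<'E'
from h import *;import pickle
px={"scene":dict(c=(233,215),lid=(351,303),arrow=(189,258)),"top":dict(c=(228,208),lid=(358,251),arrow=(213,267))}
for n in px:
    c=pickle.load(open(n+".pkl","rb"));H=hsv(c);yy,xx=np.mgrid[:384,:512]
    nr=lambda p,r:(xx-p[0])**2+(yy-p[1])**2<r*r
    red=((H[...,0]<8)|(H[...,0]>172))&(H[...,1]>150)&(H[...,2]>60)
    m,ce,a=blob(red&nr(px[n]["lid"],25));P=ray(c,edge(m),.092)
    print(n,"lid",a,ray(c,ce,.092)[0,:2],"fit",circ(P,.029,P[:,:2].mean(0))[:2])
    d=c["depth"]
    # cloud
    K=c["camera_matrix"];pc=np.stack([(xx-K[0,2])/K[0,0]*d,(yy-K[1,2])/K[1,1]*d,d],-1);W=(pc-c["t"])@c["R"]
    lm=m;print("lid cloud z",np.median(W[lm],0))
    br=(H[...,0]>3)&(H[...,0]<16)&(H[...,1]>120)&nr(px[n]["c"],62)
    m,ce,a=blob(cv2.morphologyEx(br.astype(np.uint8),cv2.MORPH_OPEN,np.ones((3,3))))
    P=ray(c,edge(m),.034);q=circ(P,None,P[:,:2].mean(0));q2=circ(P,.15,q[:2]);print("platter",a,q,q2[:2])
    cx=q2[:2]
    ye=(H[...,0]>20)&(H[...,0]<34)&(H[...,1]>140)&nr(px[n]["arrow"],20)
    m,ce,a=blob(ye);
    for z in(0.,.01): A=ray(c,ce,z)[0,:2]; print("arrow",a,A,np.hypot(*(A-cx)),"front heading",np.arctan2(*(A-cx)[::-1]))
    hi=(W[...,2]>.18)&(W[...,2]<.23)&nr(px[n]["c"],60)&(d>0)
    p=W[hi];print("bar",len(p),p[:,:2].mean(0),np.median(p[:,2]),"dir",np.arctan2(*np.linalg.svd(p[:,:2]-p[:,:2].mean(0))[2][0][::-1]) if len(p) else 0)
    dk=(H[...,2]<60)&(np.abs(W[...,2]-.04)<.012)&nr(px[n]["c"],62)
    m,ce,a=blob(dk);A=ray(c,ce,.04)[0,:2];print("holder",a,A,np.hypot(*(A-cx)),np.arctan2(*(A-cx)[::-1]))
    P=ray(c,edge(m),.043);print(circ(P,None,A), np.ptp(P,0))
    cr={"scene":(160,280,140,275),"top":(165,290,150,280)}[n]
    cv2.imwrite(f"pics/{n}crop.png",cv2.resize(c["image"][cr[2]:cr[3],cr[0]:cr[1],::-1],None,fx=4,fy=4,interpolation=cv2.INTER_CUBIC))
E
python3 -c "
import cv2;a=cv2.imread('pics/scenecrop.png');b=cv2.imread('pics/topcrop.png')
b=cv2.resize(b,(400,420));a=cv2.resize(a,(400,450));a=a[:420];cv2.imwrite('pics/crops.png',cv2.hconcat([a,b]))"
```

```text
scene lid 474 [ 0.42019214 -0.36029454] fit [ 0.4207621  -0.36005566]
lid cloud z [ 0.42015712 -0.36004877  0.09176701]
platter 945 [ 0.47091916 -0.00575605  0.06226485] [ 0.58918831 -0.07898538]
arrow 42 [0.36307925 0.09205979] 0.28351676378737944 front heading 2.493962335434233
arrow 42 [0.35947792 0.08794665] 0.28395979743730376 front heading 2.513166836333705
bar 222 [0.54447214 0.0419767 ] 0.20616744909260915 dir -2.26531362047738
holder 306 [ 0.63204652 -0.0225375 ] 0.07087446199010627 0.9213997110807954
[ 0.6298393  -0.02461135  0.03404304] [6.85952439e-02 7.16108408e-02 2.22044605e-16]
top lid 289 [ 0.42486165 -0.3611426 ] fit [ 0.42501455 -0.36119849]
lid cloud z [ 0.42551778 -0.36101334  0.09154498]
platter 3698 [0.5524775  0.0318355  0.11919208] [0.55010089 0.04241262]
arrow 36 [0.35966278 0.08648627] 0.19547163934261472 front heading 2.9141637384026744
arrow 36 [0.36036935 0.08570274] 0.19460753877527823 front heading 2.917267658018386
bar 213 [0.54959152 0.04081482] 0.20518503127388035 dir -2.2781790945757368
holder 346 [ 0.63091016 -0.02610657] 0.1059481795664069 -0.7032809259705665
[ 0.63053929 -0.02644892  0.03334946] [0.06890527 0.06806289 0.        ]
```

View pics/crops.png

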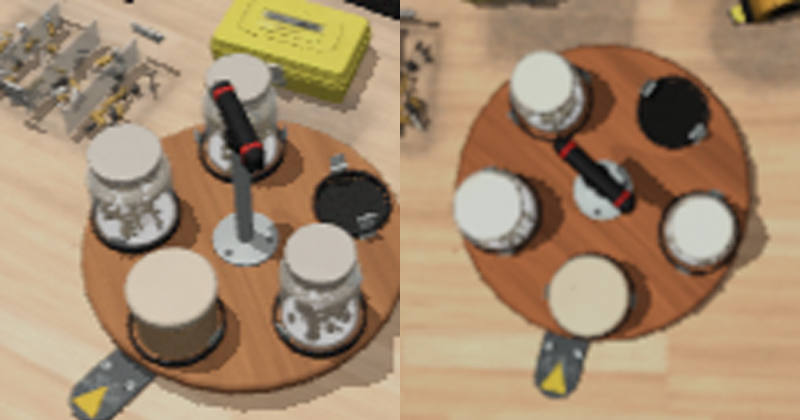

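```bash
cat >plan.py <<'E'
import sys,numpy as np
from rig import robot
from scipy.spatial.transform import Rotation as Ro
def plan(p,h):
    """offset and rotation (tool axes) to TCP p, pointing down, jaw (y) heading h"""
    s=robot.get_state();q=s["orientation"];R=Ro.from_quat([q[1],q[2],q[3],q[0]])
    y=np.array([np.cos(h),np.sin(h),0]);z=np.array([0,0,-1.]);T=Ro.from_matrix(np.c_[np.cross(y,z),y,z])
    print("at",s["tool_pos"].round(4),"q",s["joints"].round(2),"F",s["wrist_force"].round(1),"gap",round(s["finger_gap"],4),"t",s["time_s"])
    print("offset",R.inv().apply(np.array(p)-s["tool_pos"]).round(4),"rot",(R.inv()*T).as_rotvec().round(3))
if __name__=="__main__": a=list(map(float,sys.argv[1:]));plan(a[:3],a[3])
E
python3 plan.py .40 .15 .24 .8
```

```text
at [0.1635 0.6547 0.2368] q [ 1.29  0.12  1.44 -0.    1.58 -0.04] F [-0.  -0.2 -0.9] gap 0.0927 t 0.1
offset [-0.3517 -0.4324 -0.0028] rot [-0.001  0.     0.526]
```

```bash
python3 -m crank '{"offset":[[-0.35,-0.43,-0.003],[-0.35,-0.43,-0.003],[-0.35,-0.43,-0.003],[-0.35,-0.43,-0.003],[-0.35,-0.43,-0.003],[-0.35,-0.43,-0.003],[-0.35,-0.43,-0.003],[-0.35,-0.43,-0.003],[-0.35,-0.43,-0.003],[-0.35,-0.43,-0.003],[-0.35,-0.43,-0.003],[-0.35,-0.43,-0.003]],"rotation":[[0,0,0.526],[0,0,0.526],[0,0,0.526],[0,0,0.526],[0,0,0.526],[0,0,0.526],[0,0,0.526],[0,0,0.526],[0,0,0.526],[0,0,0.526],[0,0,0.526],[0,0,0.526]],"grip":[0,0,0,0,0,0,0,0,0,0,0,0]}' 25; python3 plan.py .423 -.3606 .20 .22
```

```text
time_s: 1.3
tool_pos: [0.4003, 0.1485, 0.2401]
orientation: [0.0, 0.378, 0.926, -0.001]
wrist_force: [-0.1, 0.9, -0.5]
finger_gap: 0.0929
at [0.4003 0.1485 0.2401] q [ 0.3  -0.45  1.93 -0.    1.66 -0.5 ] F [-0.1  0.9 -0.5] gap 0.0929 t 1.3
offset [-0.3728 -0.3473  0.0411] rot [-0.001  0.002  0.574]
```

```bash
python3 -m crank '{"offset":[[-0.373,-0.347,0.04],[-0.373,-0.347,0.04],[-0.373,-0.347,0.04],[-0.373,-0.347,0.04],[-0.373,-0.347,0.04],[-0.373,-0.347,0.04],[-0.373,-0.347,0.04],[-0.373,-0.347,0.04],[-0.373,-0.347,0.04],[-0.373,-0.347,0.04],[-0.373,-0.347,0.04],[-0.373,-0.347,0.04]],"rotation":[[0,0,0.574],[0,0,0.574],[0,0,0.574],[0,0,0.574],[0,0,0.574],[0,0,0.574],[0,0,0.574],[0,0,0.574],[0,0,0.574],[0,0,0.574],[0,0,0.574],[0,0,0.574]],"grip":[0,0,0,0,0,0,0,0,0,0,0,0]}'; python3 plan.py .423 -.3606 .057 .22
```

```text
time_s: 2.5
tool_pos: [0.4232, -0.3615, 0.2]
orientation: [-0.0, 0.626, 0.78, -0.001]
wrist_force: [-0.4, 0.3, 0.6]
finger_gap: 0.0934
at [ 0.4232 -0.3615  0.2   ] q [-0.75 -0.13  1.75 -0.    1.53 -0.97] F [-0.4  0.3  0.6] gap 0.0934 t 2.5
offset [0.0009 0.0002 0.143 ] rot [-0.001  0.    -0.001]
```

```bash
python3 -m crank '{"offset":[[0.001,0,0.04],[0.001,0,0.08],[0.001,0,0.11],[0.001,0,0.13],[0.001,0,0.143],[0.001,0,0.143],[0.001,0,0.143],[0.001,0,0.143],[0.001,0,0.143],[0.001,0,0.143],[0.001,0,0.143],[0.001,0,0.143]],"rotation":[[0,0,0],[0,0,0],[0,0,0],[0,0,0],[0,0,0],[0,0,0],[0,0,0],[0,0,0],[0,0,0],[0,0,0],[0,0,0],[0,0,0]],"grip":[0,0,0,0,0,0,255,255,255,255,255,255]}' 30; python3 plan.py .423 -.3606 .22 .22
```

```text
time_s: 3.7
tool_pos: [0.423, -0.3608, 0.0575]
orientation: [0.0, 0.626, 0.78, -0.001]
wrist_force: [0.7, 2.5, 6.2]
finger_gap: 0.0613
at [ 0.423  -0.3608  0.0575] q [-0.75 -0.03  1.9  -0.    1.28 -0.97] F [0.7 2.5 6.2] gap 0.0613 t 3.7
offset [ 0.000e+00 -1.000e-04 -1.625e-01] rot [-0.001  0.001 -0.002]
```

```bash
python3 -m crank '{"offset":[[0,0,-0.03],[0,0,-0.07],[0,0,-0.12],[0,0,-0.163],[0,0,-0.163],[0,0,-0.163]],"rotation":[[0,0,0],[0,0,0],[0,0,0],[0,0,0],[0,0,0],[0,0,0]],"grip":[255,255,255,255,255,255]}'; python3 plan.py .630 -.0255 .22 .892
```

```text
time_s: 4.3
tool_pos: [0.4231, -0.3607, 0.2205]
orientation: [0.0, 0.626, 0.78, -0.001]
wrist_force: [-0.6, 0.7, -3.8]
finger_gap: 0.0613
at [ 0.4231 -0.3607  0.2205] q [-0.75 -0.14  1.72 -0.    1.56 -0.97] F [-0.6  0.7 -3.8] gap 0.0613 t 4.3
offset [ 0.2824  0.2746 -0.    ] rot [-0.001  0.001 -0.674]
```

```bash
python3 -m crank '{"offset":[[0.025,0.024,0],[0.06,0.058,0],[0.1,0.097,0],[0.14,0.136,0],[0.18,0.175,0],[0.22,0.214,0],[0.255,0.248,0],[0.275,0.267,0],[0.282,0.275,0],[0.282,0.275,0],[0.282,0.275,0],[0.282,0.275,0]],"rotation":[[0,0,-0.07],[0,0,-0.14],[0,0,-0.24],[0,0,-0.34],[0,0,-0.44],[0,0,-0.54],[0,0,-0.61],[0,0,-0.66],[0,0,-0.675],[0,0,-0.675],[0,0,-0.675],[0,0,-0.675]],"grip":[255,255,255,255,255,255,255,255,255,255,255,255]}'; python3 plan.py .630 -.0255 .136 .892
python3 - <<'E'
from h import *;from rig import robot;import pickle
I=[]
for n in("scene","top"):
    c=robot.capture(n);pickle.dump(c,open(n+"1.pkl","wb"))
    u=proj(c,[.63,-.0255,.12])[0].astype(int);print(n,u)
    k=cv2.resize(c["image"][u[1]-60:u[1]+60,u[0]-60:u[0]+60,::-1],(400,400),interpolation=cv2.INTER_CUBIC);I.append(k)
cv2.imwrite("pics/held.png",cv2.hconcat(I))
E
```

```text
time_s: 5.5
tool_pos: [0.6298, -0.027, 0.2194]
orientation: [-0.0, 0.333, 0.943, -0.001]
wrist_force: [-0.0, 0.0, -2.8]
finger_gap: 0.0613
at [ 0.6298 -0.027   0.2194] q [-0.08  0.03  1.57 -0.    1.55 -0.97] F [-0.   0.  -2.8] gap 0.0613 t 5.5
offset [0.0008 0.0015 0.0834] rot [-0.002  0.    -0.   ]
scene [266 184]
top [249 180]
```

View pics/held.png

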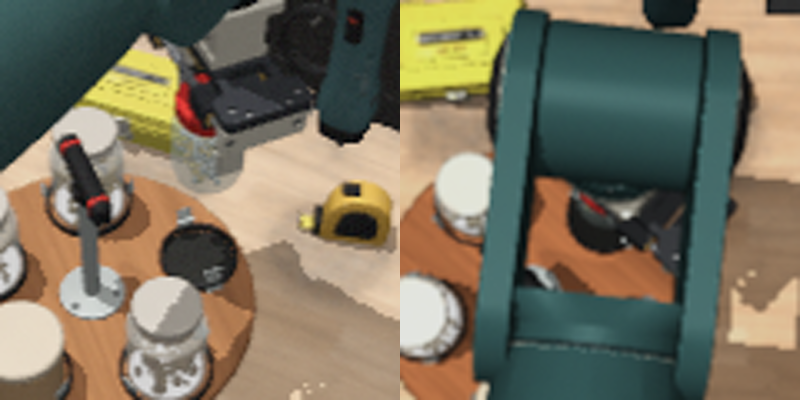

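The scene view shows the jar held upright with the red lid in the fingers, above and beyond the holder (black disc at about (200,255) in the crop). The arm hides the top view. I'll go down to just above the clips and check alignment.

```bash
python3 -m crank '{"offset":[[0.001,0.001,0.03],[0.001,0.001,0.06],[0.001,0.001,0.08],[0.001,0.001,0.084],[0.001,0.001,0.084],[0.001,0.001,0.084]],"rotation":[[0,0,0],[0,0,0],[0,0,0],[0,0,0],[0,0,0],[0,0,0]],"grip":[255,255,255,255,255,255]}'; python3 plan.py .630 -.0255 .0915 .892
python3 - <<'E'
from h import *;from rig import robot;import pickle
c=robot.capture("scene");pickle.dump(c,open("scene2.pkl","wb"))
im=c["image"][:,:,::-1].copy();im=cv2.resize(im,None,fx=6,fy=6,interpolation=cv2.INTER_CUBIC)
def pl(P,col):
    u=proj(c,P)*6+2.5;cv2.polylines(im,[u.astype(np.int32)],True,col,1)
t=np.linspace(0,6.283,60)
C=lambda x,y,z,r:np.c_[x+r*np.cos(t),y+r*np.sin(t),0*t+z]
p=robot.get_state()["tool_pos"];b=p[2]-.0575
pl(C(*p[:2],b,.0245),(0,255,0));pl(C(*p[:2],b+.013,.031),(0,255,0));pl(C(.63,-.0255,.043,.034),(255,0,255))
u=(proj(c,[.63,-.0255,.08])[0]*6).astype(int);cv2.imwrite("pics/pre.png",im[u[1]-260:u[1]+260,u[0]-300:u[0]+300])
E
```

```text
time_s: 6.2
tool_pos: [0.6303, -0.0261, 0.1376]
orientation: [0.001, 0.333, 0.943, -0.001]
wrist_force: [0.6, -0.3, -2.0]
finger_gap: 0.0616
at [ 0.6303 -0.0261  0.1376] q [-0.08  0.06  1.66 -0.    1.42 -0.97] F [ 0.6 -0.3 -2. ] gap 0.0616 t 6.2
offset [0.0007 0.0002 0.0461] rot [-0.     0.002 -0.001]
```

View pics/pre.png

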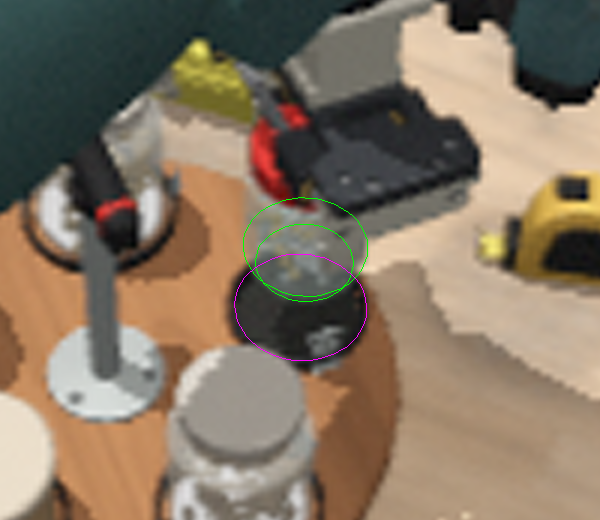

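The crop shows the glass at (305,250) inside its predicted circle, and the holder at (298,308) about 1–2 mm from its predicted circle, in the same direction. Alignment is fine, so I'll push down in steps.

```bash
python3 -m crank '{"offset":[[0.001,0,0.008],[0.001,0,0.016],[0.001,0,0.022],[0.001,0,0.026],[0.001,0,0.03],[0.001,0,0.033],[0.001,0,0.036],[0.001,0,0.038],[0.001,0,0.04],[0.001,0,0.042],[0.001,0,0.042]],"rotation":[[0,0,0],[0,0,0],[0,0,0],[0,0,0],[0,0,0],[0,0,0],[0,0,0],[0,0,0],[0,0,0],[0,0,0],[0,0,0]],"grip":[255,255,255,255,255,255,255,255,255,255,255]}'; python3 plan.py .630 -.0255 .0915 .892
```

```text
time_s: 7.35
tool_pos: [0.6295, -0.0254, 0.0951]
orientation: [0.001, 0.333, 0.943, -0.001]
wrist_force: [0.8, -0.8, -3.4]
finger_gap: 0.0613
at [ 0.6295 -0.0254  0.0951] q [-0.08  0.09  1.7  -0.    1.35 -0.97] F [ 0.8 -0.8 -3.4] gap 0.0613 t 7.35
offset [-0.0004  0.0002  0.0036] rot [-0.001  0.002 -0.001]
```

```bash
python3 -m crank '{"offset":[[0,0,0.001],[0,0,0.002],[0,0,0.003],[0,0,0.003]],"rotation":[[0,0,0],[0,0,0],[0,0,0],[0,0,0]],"grip":[255,255,255,255]}'; python3 -m crank '{"offset":[[0,0,0.001],[0,0,0.002],[0,0,0.002]],"rotation":[[0,0,0],[0,0,0],[0,0,0]],"grip":[255,255,255]}'
```

```text
time_s: 7.75
tool_pos: [0.6295, -0.0254, 0.0921]
orientation: [0.001, 0.333, 0.943, -0.001]
wrist_force: [1.1, -0.4, -1.3]
finger_gap: 0.0612
time_s: 8.05
tool_pos: [0.63, -0.0253, 0.0915]
orientation: [0.002, 0.333, 0.943, -0.0]
wrist_force: [-4.0, 2.3, 12.0]
finger_gap: 0.0616
```

```bash
python3 -m crank '{"offset":[[0,0,0.0015],[0,0,0.002],[0,0,0.002]],"rotation":[[0,0,0],[0,0,0],[0,0,0]],"grip":[255,255,255]}'
```

```text
time_s: 8.35
tool_pos: [0.6305, -0.025, 0.0915]
orientation: [0.002, 0.333, 0.943, 0.0]
wrist_force: [-5.1, 3.3, 18.0]
finger_gap: 0.0617
```

Height stays at 0.0915 while the force rises from 12 to 18 N, so the jar has bottomed out at the expected height. Next I'll release and lift.

```bash
python3 -m crank '{"offset":[[0,0,-0.0005],[0,0,-0.0005],[0,0,-0.0005],[0,0,-0.0005],[0,0,-0.0005],[0,0,-0.0005],[0,0,-0.02],[0,0,-0.06],[0,0,-0.11],[0,0,-0.16],[0,0,-0.18],[0,0,-0.18]],"rotation":[[0,0,0],[0,0,0],[0,0,0],[0,0,0],[0,0,0],[0,0,0],[0,0,0],[0,0,0],[0,0,0],[0,0,0],[0,0,0],[0,0,0]],"grip":[0,0,0,0,0,0,0,0,0,0,0,0]}'; python3 plan.py .547 .0414 .27 2.4626
python3 - <<'E'
from h import *;from rig import robot;import pickle
c=robot.capture("scene");pickle.dump(c,open("scene3.pkl","wb"))
H=hsv(c);red=((H[...,0]<8)|(H[...,0]>172))&(H[...,1]>150)&(H[...,2]>60)
m,ce,a=blob(red&near(c,[.63,-.0255,.126],16));P=ray(c,edge(m),.126);print("lid",a,circ(P,.029,P[:,:2].mean(0))[:2])
im=cv2.resize(c["image"][110:260,170:340,::-1],None,fx=4,fy=4,interpolation=cv2.INTER_CUBIC);cv2.imwrite("pics/placed.png",im)
d=c["depth"];yy,xx=np.mgrid[:384,:512];K=c["camera_matrix"];pc=np.stack([(xx-K[0,2])/K[0,0]*d,(yy-K[1,2])/K[1,1]*d,d],-1);W=(pc-c["t"])@c["R"]
print("lid z",np.median(W[m],0))
hi=(W[...,2]>.18)&(W[...,2]<.23)&near(c,[.547,.0414,.2],22)&(d>0);p=W[hi]
v=np.linalg.svd(p[:,:2]-p[:,:2].mean(0))[2][0];print("bar",len(p),p.mean(0),np.arctan2(v[1],v[0]))
E
```

```text
time_s: 9.55
tool_pos: [0.6305, -0.0248, 0.2756]
orientation: [0.005, 0.333, 0.943, 0.001]
wrist_force: [0.6, -0.4, -0.3]
finger_gap: 0.0927
at [ 0.6305 -0.0248  0.2756] q [-0.08  0.01  1.49 -0.    1.63 -0.97] F [ 0.6 -0.4 -0.3] gap 0.0927 t 9.55
offset [ 0.1066 -0.0009  0.0046] rot [-0.003  0.011 -1.571]
lid 275 [ 0.62452048 -0.02710106]
lid z [ 0.62409198 -0.02727464  0.12565614]
bar 213 [0.54417167 0.04171702 0.20379306] -2.2775203091963516
```

View pics/placed.png

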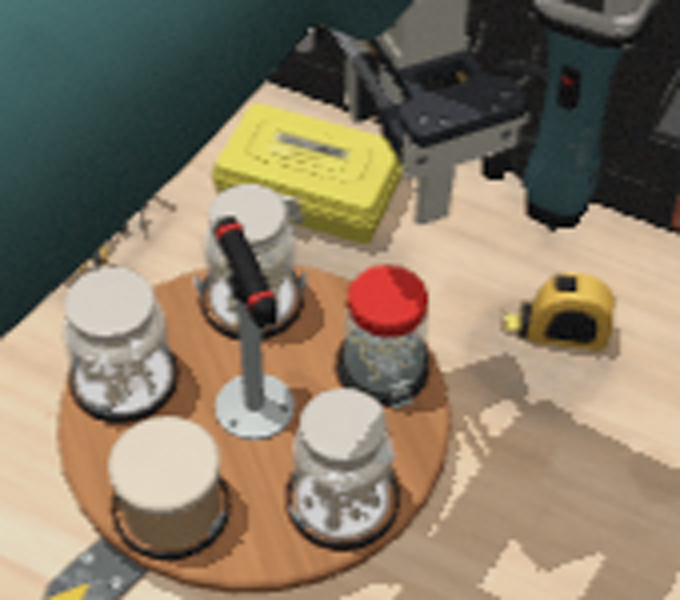

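The jar with the red lid at (387,300) stands upright in the holder. Its lid top is at 0.126 and it is 105.7 mm from the axis, so it is home. Next is the handle.

```bash
python3 -m crank '{"offset":[[0,0,0.005],[0.02,0,0.005],[0.05,-0.001,0.005],[0.08,-0.001,0.005],[0.107,-0.001,0.005],[0.107,-0.001,0.005],[0.107,-0.001,0.005],[0.107,-0.001,0.005],[0.107,-0.001,0.005],[0.107,-0.001,0.005],[0.107,-0.001,0.005],[0.107,-0.001,0.005]],"rotation":[[-0.003,0.01,-0.14],[-0.003,0.01,-0.28],[-0.003,0.01,-0.42],[-0.003,0.01,-0.56],[-0.003,0.01,-0.7],[-0.003,0.01,-0.84],[-0.003,0.01,-0.98],[-0.003,0.01,-1.12],[-0.003,0.01,-1.26],[-0.003,0.01,-1.4],[-0.003,0.01,-1.54],[-0.003,0.01,-1.54]],"grip":[0,0,0,0,0,0,0,0,0,0,0,0]}'; python3 plan.py .547 .0414 .208 2.4356
```

```text
time_s: 10.8
tool_pos: [0.5458, 0.0416, 0.2652]
orientation: [-0.002, -0.418, 0.908, 0.001]
wrist_force: [0.3, 0.5, -0.3]
finger_gap: 0.093
at [0.5458 0.0416 0.2652] q [ 0.03 -0.17  1.67  0.    1.64 -2.41] F [ 0.3  0.5 -0.3] gap 0.093 t 10.8
offset [-0.0008 -0.0013  0.0572] rot [ 0.004 -0.003 -0.001]
```

```bash
python3 -m crank '{"offset":[[-0.001,-0.001,0.02],[-0.001,-0.001,0.04],[-0.001,-0.001,0.053],[-0.001,-0.001,0.057],[-0.001,-0.001,0.057],[-0.001,-0.001,0.057],[-0.001,-0.001,0.057],[-0.001,-0.001,0.057],[-0.001,-0.001,0.057],[-0.001,-0.001,0.057],[-0.001,-0.001,0.057],[-0.001,-0.001,0.057]],"rotation":[[0.004,-0.003,0],[0.004,-0.003,0],[0.004,-0.003,0],[0.004,-0.003,0],[0.004,-0.003,0],[0.004,-0.003,0],[0.004,-0.003,0],[0.004,-0.003,0],[0.004,-0.003,0],[0.004,-0.003,0],[0.004,-0.003,0],[0.004,-0.003,0]],"grip":[0,0,0,0,0,255,255,255,255,255,255,255]}' 25; python3 plan.py .547 .0414 .208 -.2385
```

```text
time_s: 12.0
tool_pos: [0.5469, 0.0417, 0.2082]
orientation: [0.0, -0.418, 0.908, -0.0]
wrist_force: [-0.7, 0.2, 0.7]
finger_gap: 0.0413
at [0.5469 0.0417 0.2082] q [ 0.03 -0.15  1.75  0.    1.54 -2.4 ] F [-0.7  0.2  0.7] gap 0.0413 t 12.0
offset [ 0.0002 -0.0003  0.0002] rot [0.    0.    2.673]
```

```bash
python3 -m crank '{"offset":[[0,0,0],[0,0,0],[0,0,0],[0,0,0],[0,0,0],[0,0,0]],"rotation":[[0,0,0],[0,0,0],[0,0,0],[0,0,0],[0,0,0],[0,0,0]],"grip":[255,255,255,255,255,255]}' 25; python3 plan.py .547 .0414 .208 -.2385
```

```text
time_s: 12.6
tool_pos: [0.5473, 0.0414, 0.2082]
orientation: [0.0, -0.418, 0.908, -0.0]
wrist_force: [4.1, -3.3, -2.1]
finger_gap: 0.0179
at [0.5473 0.0414 0.2082] q [ 0.03 -0.15  1.75 -0.    1.54 -2.4 ] F [ 4.1 -3.3 -2.1] gap 0.0179 t 12.6
offset [0.0002 0.0002 0.0002] rot [-0.000e+00  2.000e-03  2.673e+00]
```

```bash
python3 -m crank '{"offset":[[0,0,0],[0,0,0],[0,0,0],[0,0,0],[0,0,0],[0,0,0],[0,0,0],[0,0,0],[0,0,0],[0,0,0],[0,0,0],[0,0,0]],"rotation":[[0,0,0.02],[0,0,0.06],[0,0,0.12],[0,0,0.2],[0,0,0.29],[0,0,0.38],[0,0,0.47],[0,0,0.55],[0,0,0.61],[0,0,0.65],[0,0,0.67],[0,0,0.67]],"grip":[255,255,255,255,255,255,255,255,255,255,255,255]}' 40; python3 plan.py .547 .0414 .208 -.2385
```

```text
time_s: 13.8
tool_pos: [0.5459, 0.0438, 0.2082]
orientation: [-0.001, -0.097, 0.995, 0.002]
wrist_force: [-13.9, 20.0, 4.8]
finger_gap: 0.0177
at [0.5459 0.0438 0.2082] q [ 0.03 -0.15  1.75  0.    1.54 -1.73] F [-13.9  20.    4.8] gap 0.0177 t 13.8
offset [-0.0006 -0.0026  0.0002] rot [ 1.000e-03 -5.000e-03  2.003e+00]
```

The grip was about 4 mm off the axis along the bar, which caused a 24 N side load. The shift during the turn puts the axis near (0.550, 0.0446). I'll ease the grip and slide the TCP there.

```bash
python3 plan.py .550 .0446 .208 .1955
```

```text
at [0.5459 0.0438 0.2082] q [ 0.03 -0.15  1.75  0.    1.54 -1.73] F [-13.9  20.    4.8] gap 0.0177 t 13.8
offset [-0.0041 -0.      0.0002] rot [ 0.002 -0.005  1.569]
```

```bash
python3 -m crank '{"offset":[[0,0,0],[0,0,0],[-0.002,0,0],[-0.004,0,0],[-0.004,0,0],[-0.004,0,0],[-0.004,0,0],[-0.004,0,0],[-0.004,0,0],[-0.004,0,0]],"rotation":[[0,0,0],[0,0,0],[0,0,0],[0.002,-0.005,0],[0.002,-0.005,0],[0.002,-0.005,0],[0.002,-0.005,0],[0.002,-0.005,0],[0.002,-0.005,0],[0.002,-0.005,0]],"grip":[185,185,185,185,185,255,255,255,255,255]}' 40; python3 plan.py .550 .0446 .208 -.2385
```

```text
time_s: 14.8
tool_pos: [0.5498, 0.0447, 0.2082]
orientation: [0.002, -0.097, 0.995, 0.002]
wrist_force: [0.7, 2.2, 0.1]
finger_gap: 0.0175
at [0.5498 0.0447 0.2082] q [ 0.03 -0.15  1.75  0.    1.54 -1.73] F [0.7 2.2 0.1] gap 0.0175 t 14.8
offset [-0.0001 -0.0001  0.0002] rot [ 0.005 -0.     2.003]
```

```bash
python3 -m crank '{"offset":[[0,0,0],[0,0,0],[0,0,0],[0,0,0],[0,0,0],[0,0,0],[0,0,0],[0,0,0],[0,0,0],[0,0,0],[0,0,0],[0,0,0]],"rotation":[[0,0,0.02],[0,0,0.06],[0,0,0.12],[0,0,0.2],[0,0,0.29],[0,0,0.38],[0,0,0.47],[0,0,0.55],[0,0,0.61],[0,0,0.65],[0,0,0.67],[0,0,0.67]],"grip":[255,255,255,255,255,255,255,255,255,255,255,255]}' 40; python3 plan.py .550 .0446 .208 -.2385
```

```text
time_s: 16.0
tool_pos: [0.5499, 0.0449, 0.2082]
orientation: [0.001, 0.236, 0.972, 0.002]
wrist_force: [1.6, 4.8, -0.6]
finger_gap: 0.0175
at [0.5499 0.0449 0.2082] q [ 0.03 -0.15  1.75  0.    1.54 -1.06] F [ 1.6  4.8 -0.6] gap 0.0175 t 16.0
offset [-0.0002 -0.0002  0.0002] rot [ 0.005 -0.002  1.332]
```

```bash
python3 -m crank '{"offset":[[0,0,0],[0,0,0],[0,0,0],[0,0,0],[0,0,0],[0,0,0],[0,0,0],[0,0,0],[0,0,0],[0,0,0],[0,0,0],[0,0,0]],"rotation":[[0,0,0.02],[0,0,0.06],[0,0,0.12],[0,0,0.2],[0,0,0.29],[0,0,0.38],[0,0,0.47],[0,0,0.55],[0,0,0.61],[0,0,0.65],[0,0,0.67],[0,0,0.67]],"grip":[255,255,255,255,255,255,255,255,255,255,255,255]}' 40 && python3 -m crank '{"offset":[[0,0,0],[0,0,0],[0,0,0],[0,0,0],[0,0,0],[0,0,0],[0,0,0],[0,0,0],[0,0,0],[0,0,0],[0,0,0],[0,0,0]],"rotation":[[0,0,0.02],[0,0,0.06],[0,0,0.12],[0,0,0.2],[0,0,0.29],[0,0,0.38],[0,0,0.47],[0,0,0.54],[0,0,0.6],[0,0,0.64],[0,0,0.65],[0,0,0.65]],"grip":[255,255,255,255,255,255,255,255,255,255,255,255]}' 40; python3 plan.py .550 .0446 .208 -.2385
python3 - <<'E'
from h import *;from rig import robot
I=[]
for n,b in(("scene",(150,270,110,290)),("top",(170,290,150,290))):
    c=robot.capture(n);H=hsv(c);red=((H[...,0]<8)|(H[...,0]>172))&(H[...,1]>150)&(H[...,2]>60)
    x=np.array([.55,.0447])+.105*np.array([-.975,.222])
    m,ce,a=blob(red&near(c,[*x,.126],25));P=ray(c,edge(m),.126);L=circ(P,.029,P[:,:2].mean(0))[:2]
    ye=(H[...,0]>20)&(H[...,0]<34)&(H[...,1]>140)&near(c,[.36,.087,.01],16)
    A=ray(c,blob(ye)[1],.01)[0,:2]
    print(n,a,"lid",L,"arrow",A,"expected",x)
    I.append(cv2.resize(c["image"][b[2]:b[3],b[0]:b[1],::-1],(400,(b[3]-b[2])*400//(b[1]-b[0]))[:2])[:466])
h=min(i.shape[0] for i in I);cv2.imwrite("pics/end.png",cv2.hconcat([i[-h:] for i in I]))
E
```

```text
time_s: 17.2
tool_pos: [0.5501, 0.045, 0.2082]
orientation: [0.0, 0.543, 0.84, 0.003]
wrist_force: [2.5, 4.5, -1.4]
finger_gap: 0.0176
time_s: 18.4
tool_pos: [0.5503, 0.045, 0.2082]
orientation: [-0.0, 0.783, 0.622, 0.003]
wrist_force: [2.9, 3.9, -1.2]
finger_gap: 0.0176
at [0.5503 0.045  0.2082] q [ 0.03 -0.15  1.75  0.    1.54  0.26] F [ 2.9  3.9 -1.2] gap 0.0176 t 18.4
offset [-0.0005 -0.0002  0.0002] rot [ 0.003 -0.005  0.01 ]
scene 354 lid [0.44373179 0.06607881] arrow [0.35947792 0.08794665] expected [0.447625 0.06801 ]Traceback (most recent call last):
  File "<stdin>", line 8, in <module>
  File "h.py", line 14, in blob
    n,l,s,ce=cv2.connectedComponentsWithStats(m.astype(np.uint8));i=1+np.argmax(s[1:,4]);return l==i,ce[i],s[i,4]
                                                                      ~~~~~~~~~^^^^^^^^^
    return _wrapfunc(a, 'argmax', axis=axis, out=out, **kwds)
    return bound(*args, **kwds)
ValueError: attempt to get argmax of an empty sequence
```

```bash
python3 -m crank '{"offset":[[0,0,0],[0,0,0],[0,0,0],[0,0,0],[0,0,0]],"rotation":[[0,0,0],[0,0,0],[0,0,0],[0,0,0],[0,0,0]],"grip":[255,255,255,255,255]}' 40
python3 - <<'E'
from h import *;from rig import robot
c=robot.capture("scene");cv2.imwrite("pics/end.png",cv2.resize(c["image"][110:290,130:370,::-1],None,fx=3,fy=3,interpolation=cv2.INTER_CUBIC))
s=robot.get_state();print(s["qvel"].round(3),s["wrist_force"],s["finger_gap"])
E
```

```text
time_s: 19.0
tool_pos: [0.5503, 0.045, 0.2082]
orientation: [-0.0, 0.783, 0.622, 0.003]
wrist_force: [1.9, 4.0, -1.1]
finger_gap: 0.0175
[-0.001 -0.    -0.001  0.002 -0.001 -0.   ] [ 1.1477983   3.95825249 -0.7647621 ] 0.0176333864139865
```

View pics/end.png

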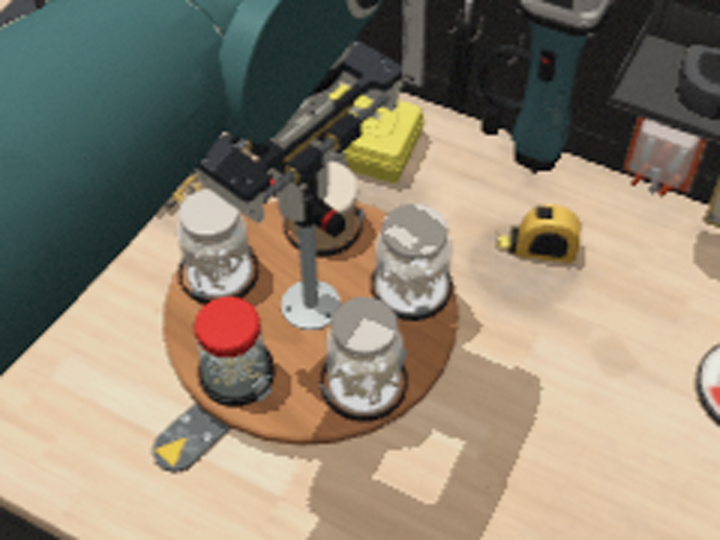

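The red-lidded jar at (228,325) stands upright at the front, in line with the arrow tongue at (175,450). The gripper holds the T-handle at (320,205), and the tape measure hasn't moved.

```bash
python3 -c "
from rig import robot;print(robot.sign_off())"
```

```text
the job is handed in; nothing more can be done
None
```

The jar is in the empty holder and at the yellow arrow. The gripper is holding the T-handle still at a 40 N grip setting, and the job was handed in at about 19 s.

- **Jar:** I pushed it down until the height stopped at the expected 91.5 mm while the force rose from 12 to 18 N. After letting go, the lid top measured 126 mm and the jar stood 105.7 mm from the axis, so it is fully home.
- **Turn:** I turned the carousel about 2.66 rad clockwise. The first grip was about 4 mm off centre along the bar, giving a 24 N side load, so I briefly let go, re-centred and gripped again. After that the side force stayed below about 5 N.
- **Last checks:** The jar's heading from the axis matches the arrow's to about 0.01 rad, or roughly 1 mm. The finger gap is 17.6 mm on the 18 mm bar, and the arm joints were at rest.
- **Limits of the checks:**
  - The final check used only the scene camera, because the arm hid the jar from the top one.
  - The two cameras disagreed by up to about 5 mm in x, so I averaged them.
  - In the last picture the tape measure was where it had been. I did not measure the duct tape and discs again, but the arm never worked near them.

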